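# Hang the slide carrier on the dryer and start it

### The job

Hang the slide carrier that has the keyhole on the free headed stud of the sloping slide dryer (the stud can be clamped a little higher or lower on its strip): pass the keyhole over the stud's head, press the carrier down on the sprung catch bar and bring it down the slope until it is fully home and the catch has snapped up behind it, lying flat and straight down the face, and let go of it. Only then press the dryer's start button fully down and release it. Work gently, without forcing the carrier against the dryer, and leave the plain plate and the other loose things where they stand.

Things in the scene. Friction and masses are not known exactly. Their poses are not given: they have to be found in the camera images.
- carrier: Loose steel slide carrier, plate 150 x 56 x 5 mm, 250 g. Origin: centre of underside; x along its length to the keyhole end, z out of the ribbed face. Grip rib 40 (x) x 12 (y) mm, centred at x = -30 mm, rising from the plate to z = 27 mm. Keyhole right through, on the centre line: hole 22 mm wide, x = 21 to 43 mm (corners cut 5 mm), then slot 12 mm wide to its closed end at x = 60 mm.
- carrier_hole (a point): Centre of the keyhole's wide hole, on the carrier's underside (x = 32 mm); axes as the carrier's.
- carrier_seat (a point): Point on the carrier's underside, in the slot (x = 56 mm), that lies on the stud's axis when the stud's neck touches the slot's closed end; axes as the carrier's.
- carrier_grip (a point): Centre of the top of the carrier's grip rib; axes as the carrier's.
- blank: Loose plain steel plate with the same outline, rib, size and frame as the carrier but no keyhole. Not to be used.
- dryer: Fixed slide dryer, base 220 x 270 mm; aluminium face 260 wide, 230 mm long, sloping at 35 degrees, rising from 35 mm at its front (-x) to 167 mm. Origin: centre of underside; x front to back, z up. Studs on the face at y = +85 mm (taken by a fixed carrier) and y = -30 mm (free, on the rail). Control block 110 x 82 x 55 mm high with the button, at front, centred at x = -45, y = -174 mm.
- rail: Dark strip lying on the sloping face, fixed, in which the free steel stud is clamped: anywhere up to 18 mm up or down the slope from this origin; the setting is not given, so look or feel for it. Origin: on the face; x up the slope, z square out of it. The stud stands along z at y = 0: neck 8 mm diameter, z = 0 to 9 mm; head 16 mm diameter, z = 9 to 12, tapering to 13 mm at z = 14.5 mm.
- catch (a joint): Sprung catch, a round dark bar 52 mm long across the slope, 27 mm up the slope from the free stud, moving with its setting. 0 = up, standing 5 mm proud of the face; 0.005 m = pressed flush; 2 N to start, about 4 N flush. A carrier put over the stud must press it down to get under the stud's head; it snaps up behind the upper edge of a carrier that is home.
- start (a joint): The start button, grey, 28 mm diameter, in a black housing on the control block: 0 = up, 0.006 m = fully down; it springs back, about 5 N to press fully.
- start_top (a point): Centre of the start button's top face; pressed straight down.
- reagent: Loose amber bottle, 60 mm diameter, 130 mm high; origin at the centre of its foot. Leave alone.
- jar: Loose white jar, 64 mm diameter, 85 mm high; origin at the centre of its foot. Leave alone.
- beaker: Loose glass beaker, 60 mm diameter, 75 mm high; origin at the centre of its foot. Leave alone.
- slidebox: Loose cardboard slide box, 85 x 60 x 35 mm; origin at the centre of its underside. Leave alone.
- dish: Loose clear dish, 90 mm diameter, 14 mm high; origin at the centre of its underside. Leave alone.
Mind the look-alikes: they are no part of the job. What is shaped like the carrier but blue is not meant.

How it is judged:
On the way, in this order (a step that is already met when the one before it is completed fails the run):
1. the carrier hangs fully home on the free stud, the catch bar is up and the fingers have let go of it (distance between carrier_seat and stud_foot below 0.0045 m and y of carrier_seat in the frame of rail between -0.004 and 0.004 m and z of carrier_seat in the frame of rail between -0.003 and 0.003 m and angle between the z axis of carrier and the z axis of rail, either way round below 0.1 rad and angle between the x axis of carrier and the x axis of rail, either way round below 0.3 rad and x of carrier in the frame of rail below -0.03 m and value of joint catch below 0.002 m and contact force between carrier and the fingers below 0.05 N and linear speed of carrier below 0.01 m/s), for 0.2 s.
2. the start button is pressed fully down (value of joint start above 0.005 m), for 0.05 s.
At the end, for the whole second after the job is handed in: The carrier hangs at rest on the free stud: seat point within 4.5 mm of the stud's foot, underside within 3 mm of the face and parallel within 0.1 rad, its body straight down the slope within 0.3 rad; the catch bar is up behind it (within 2 mm) and the start button is up (within 1 mm) (distance between carrier_seat and stud_foot below 0.0045 m and y of carrier_seat in the frame of rail between -0.004 and 0.004 m and z of carrier_seat in the frame of rail between -0.003 and 0.003 m and angle between the z axis of carrier and the z axis of rail, either way round below 0.1 rad and angle between the x axis of carrier and the x axis of rail, either way round below 0.3 rad and x of carrier in the frame of rail below -0.03 m and value of joint catch below 0.002 m and value of joint start below 0.001 m and linear speed of carrier below 0.01 m/s); the robot touches nothing.
It fails at once if the carrier is forced against the dryer (over 100 N over all contacts) (contact force between carrier and dryer above 100 N).
It fails at once if the plain plate or another loose thing is moved by more than 25 mm (distance of any of blank, reagent, jar, beaker, slidebox, dish from where it was at the start of the episode above 0.025 m).
It also fails if it takes over 67 s, if anything falls off the work surface, if the arm or the gripper's body presses on something with over 40 N, if the wrist force passes 120 N, or if a joint passes its speed limit or range.

### The arm

A 6-joint arm with a two-finger parallel gripper is mounted at the origin on the work surface. World frame = base frame: x ahead of the robot, y to its left, z up, the work surface at z = 0. Lengths are in m, angles in rad, forces in N, time in s.
With the tool pointing down it reaches from about 0.35 to 0.975 m from the base axis. Payload 4.9 kg.
Tool frame: the origin (TCP) lies at the centre of the arm's flange, where the gripper is bolted on; the fingertips stand 173 mm ahead of it and the grasp point (between the pads) lies 155 mm ahead of it; x points along the fingers, y is the direction in which the jaws open and shut, and the axes are right-handed (so a half turn about x gives the same grasp; the last joint's range is limited). The gripper opens to 85 mm and grips with 20 to 120 N. Pads are 22 mm wide; open, the fingers measure 114 mm over their backs; the gripper's body (76 mm by 85 mm) begins 54 mm behind the grasp point. The pads swing forward as they close: fully open they stand 13 mm farther back than shut.
Start: joints at [0.991, 0.053, 1.613, -0, 1.476, -0.119], TCP at [0.278, 0.56, 0.405] pointing down, gripper open.
Joint ranges: [-3.01, 3.01], [-1.01, 2.22], [0.06, 2.58], [-1.02, 4.17], [0.09, 2.62], [-3.14, 3.14]. Speed limits (rad/s): [2.57, 2.57, 3.14, 3.14, 3.14, 3.14].

### API

Orientations are given as a unit quaternion [x, y, z, w].
In Python, from bench import monitor, imaging, robot gives the robot as it stands. The module is installed in compiled form; this text tells all that it offers.
- The arm moves only by the tool play_rows, never from a script. Its argument "motion" is one flat list of numbers, 7 for each row, row after row: the shift along the world's x, y, z scaled (see below), then the turn, a rotation vector about the world's x, y, z scaled (see below), then the opening, from -1 (shut) to 1 (fully open), so that 0 is half open. In form: [tx, ty, tz, ax, ay, az, jaw, tx, ty, tz, ax, ay, az, jaw, ...]. A call has 1 to 12 rows; each row shifts and turns the commanded pose from where the row before left it; what a row does not reach is not made up. The controller multiplies each number of a shift by 200 mm and each number of a turn by 8 degrees. A row lasts 1/10 s, in which the tool goes at most 50 mm and 8.59 degrees, less where a joint would pass 70% of its speed; a pose out of reach is approached as far as the arm can. A call with a number of a shift or a turn outside -1 to 1 is refused whole. A call with a gripper value outside its range is refused whole. The fingers move at their own pace and stop on an object; "force" is the grip in N (left out, the last holds). Time passes only in rows, so rows that do not move let the fingers close. It gives the time, the measured TCP pose, the force and the opening at its end, in the units of the state.
- monitor.sense(): the state, without advancing time (a new reading comes with each control period).
- imaging.grab_frame(name): name is "scene" or "top" or "wrist"; returns (picture, depth): 420x560x3 uint8, blue, green, red; 420x560 float32, m along the optical axis (not along the pixel's ray), 0 where there is no reading.
- imaging.get_calibration(name): a dict with "fx", "fy", "cx", "cy" (pixels), "eye" and "rotation" of the camera in the world. Camera axes: x right, y up, looking along -z (the intrinsics and any distortion apply to the point x, -y, -z); pixel columns grow to the right and rows downward; lengths in m; the calibration is good to about 2 mm. The wrist camera is an equidistant fisheye: a pixel r from the principal point sees the ray r / f radians off the axis. A picture is of the moment at which its call begins: read the wrist's pose just before it. get_calibration takes no time and is no camera call; for the wrist camera it gives the pose at the moment of the call.
- robot.close_job(): hands the job in, once; it reports no verdict.
The state is a dict: "time": time; "q": joint angles; "joint_vel": joint speeds; "effort": joint torques, N m; "tool_pos": TCP position; "eef_rot": TCP orientation; "force": force on the tool from outside, world axes, zero at the start; "ft_torque": the same for the moment, N m; "gripper_width": opening from 0.0 (shut) to 1.0 (fully open).
Only numpy, scipy, OpenCV 4.12 (cv2) and the standard library are available. Lean on these libraries where they do the work, as an engineer would, in place of code of your own. Each camera call takes 0.05 s, during which the arm holds its last target. There are 200 camera calls.

## Working session

There is one attempt and no reset: what is moved stays moved. The work goes in short steps, Python scripts to look and compute and a tool call to move; the robot and the scene stay as the last step left them, time stands still between calls to the robot, and variables do not carry over. Pictures are saved under pics/ and viewed, about 8 in all and at most 12, crops included, and the job is handed in when it is done.

Besides the shell and the picture viewer there is one more tool, called in YAML: its name, and indented under it one key for each argument. play_rows: Moves the arm, as the interface text tells. Shifts and turns lie within -1 to 1; 1 stands for 200 mm of shift or 8 degrees of turn. Its arguments: {"type":"object","properties":{"motion":{"type":"array","items":{"type":"number","minimum":-1,"maximum":1}},"force":{"type":"number"}},"required":["motion"]}

```bash
mkdir -p pics; cat > h.py <<'E'
from bench import monitor, imaging, robot
import numpy as np, cv2
from scipy.spatial.transform import Rotation as R
def rot(c):
    r=np.array(c["rotation"],float)
    return r if r.shape==(3,3) else R.from_quat(r.ravel()).as_matrix()
def cloud(name):
    c=imaging.get_calibration(name); p,d=imaging.grab_frame(name)
    v,u=np.mgrid[:420,:560]
    x=(u-c["cx"])/c["fx"]; y=(v-c["cy"])/c["fy"]
    if name=="wrist":
        r=np.hypot(x,y); k=np.where(r>1e-6,np.tan(np.minimum(r,1.5))/np.maximum(r,1e-6),1); x=x*k; y=y*k
    P=np.stack([x*d,-y*d,-d],-1)@rot(c).T+np.array(c["eye"])
    P[d==0]=np.nan
    return p,d,P,c
E
python3 - <<'E'
from h import *
for n in("scene","top"):
    p,d,P,c=cloud(n); cv2.imwrite(f"pics/{n}0.png",p); np.save(f"{n}P.npy",P)
    print(n,c)
print(monitor.sense())
E
```

```text
scene {'fx': 454.8437812614303, 'fy': 454.8437812614303, 'cx': 275.51989925748256, 'cy': 212.26282023489705, 'eye': array([ 0.96159408, -0.5372287 ,  1.24079109]), 'rotation': array([0.24834546, 0.11136733, 0.39039704, 0.87949531])}
top {'fx': 424.2036183017125, 'fy': 424.2036183017125, 'cx': 286.2438202434328, 'cy': 203.02739654853437, 'eye': array([ 0.34596339, -0.08509365,  1.59942383]), 'rotation': array([-0.02129746,  0.02784208,  0.7156848 , -0.69754319])}
{'time': 0.1, 'q': array([ 9.90965713e-01,  5.32821958e-02,  1.61415163e+00,  1.83219602e-05,
        1.47597576e+00, -1.18999241e-01]), 'joint_vel': array([ 0.001982  , -0.00238849, -0.0032622 ,  0.00113426, -0.00031459,
        0.00042094]), 'effort': array([ 1.04186790e-04, -3.94909787e+01, -3.71361208e+01, -1.85057797e-04,
        4.00606339e-03,  1.25179108e-05]), 'tool_pos': array([0.27779733, 0.55959984, 0.40359404]), 'eef_rot': array([ 0.16088981,  0.68864459, -0.16209253,  0.68819264]), 'force': array([-0.1087023 ,  0.28657809, -0.25420952]), 'ft_torque': array([-0.02354424,  0.04232688,  0.00513371]), 'gripper_width': 1.0018709664451235}
```

View pics/scene0.png

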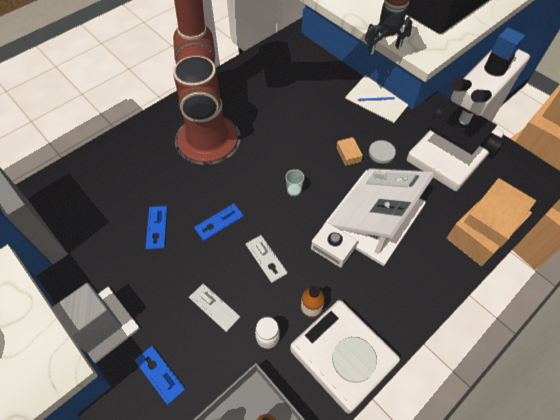

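View pics/top0.png

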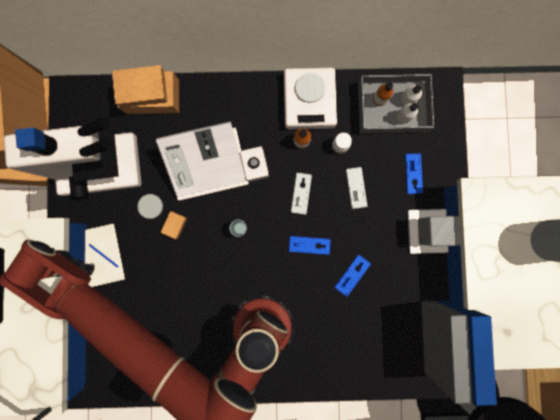

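The scene view shows the keyholed steel carrier at (267,258), the blank at (214,306), the dryer at (385,205) and the button at (335,239). In the top view the carrier is at (301,193), the dryer at (205,160) and the button at (253,163).

```bash
python3 - <<'E'
from h import *
for n,box,db in(("top",(275,160,325,225),(150,110,285,210)),("scene",(235,225,300,290),(300,155,445,275))):
    p=cv2.imread(f"pics/{n}0.png"); P=np.load(f"{n}P.npy"); hsv=cv2.cvtColor(p,cv2.COLOR_BGR2HSV)
    m=np.zeros(p.shape[:2],np.uint8); x0,y0,x1,y1=box
    m[y0:y1,x0:x1]=((hsv[...,2]>90))[y0:y1,x0:x1]*255
    cs,h=cv2.findContours(m,cv2.RETR_CCOMP,cv2.CHAIN_APPROX_NONE)
    c=max(cs,key=cv2.contourArea); print(n,"carrier rect",cv2.minAreaRect(c),cv2.contourArea(c))
    f=np.zeros_like(m); cv2.drawContours(f,[c],-1,255,-1)
    Q=P[f>0]; Q=Q[np.isfinite(Q[:,0])]; print(Q.mean(0),np.percentile(Q[:,2],[1,10,50,90,99]))
    rect=cv2.minAreaRect(np.float32(Q[:,:2])); print("world rect",rect)
    rib=Q[Q[:,2]>0.018]; print("rib",len(rib),rib.mean(0) if len(rib) else 0)
    x0,y0,x1,y1=db; D=P[y0:y1,x0:x1].reshape(-1,3); D=D[np.isfinite(D[:,0])]
    # face plane ransac
    rng=np.random.default_rng(0);best=0
    E=D[(D[:,2]>.04)]
    for _ in range(600):
        a,b,c3=E[rng.choice(len(E),3,replace=False)]
        nn=np.cross(b-a,c3-a); L=np.linalg.norm(nn)
        if L<1e-6: continue
        nn/=L; nn*=np.sign(nn[2])
        if not .75<nn[2]<.88: continue
        k=abs((E-a)@nn)<.003
        if k.sum()>best: best=k.sum();K=k
    F=E[K]; cc=F.mean(0); nn=np.linalg.svd(F-cc)[2][2]; nn*=np.sign(nn[2])
    print("face",best,nn,cc,"slope deg",np.degrees(np.arccos(nn[2])),"yaw(up dir)",np.degrees(np.arctan2(-nn[1],-nn[0])))
    ex=np.array([-nn[0],-nn[1],0]);ex/=np.linalg.norm(ex);ex=ex*nn[2]+np.array([0,0,np.hypot(*nn[:2])]);ey=np.cross(nn,ex)
    U=np.c_[(F-cc)@ex,(F-cc)@ey]; print("face uv percentiles",np.percentile(U,[1,99],axis=0), cv2.minAreaRect(np.float32(U)))
    # button: top of control block
    B=D[(abs(D[:,2]-.06)<.02)]
for n,b in(("top",(246,155,262,172)),("scene",(325,230,346,248))):
    P=np.load(f"{n}P.npy");x0,y0,x1,y1=b;D=P[y0:y1,x0:x1].reshape(-1,3);print(n,np.nanpercentile(D[:,2],[5,50,80,95,100]))
a=cv2.imread("pics/top0.png")[105:215,145:325];b=cv2.imread("pics/scene0.png")[155:290,235:445]
a=cv2.resize(a,None,fx=4.4,fy=4.4,interpolation=2)[:,:];cv2.imwrite("pics/c1.png",a)
b=cv2.resize(b,None,fx=3.8,fy=3.8,interpolation=2);cv2.imwrite("pics/c2.png",b)
E
```

```text
top carrier rect ((301.05999755859375, 193.07998657226562), (16.263456344604492, 41.15361785888672), 8.13010311126709) 613.0
[ 0.49289925 -0.15795707  0.0058851 ] [-0.00615983 -0.00026603  0.00505226  0.01106102  0.03138005]
world rect ((0.4935782253742218, -0.15823033452033997), (0.061514295637607574, 0.15625306963920593), 80.52201843261719)
rib 35 [ 0.46413214 -0.15330883  0.02750119]
face 2672 [-0.56296259 -0.1185634   0.81793388] [0.61357302 0.18230488 0.10648106] slope deg 35.121500765819626 yaw(up dir) 11.893039660582383
face uv percentiles [[-0.11288755 -0.17308327]
 [ 0.10718592  0.13900636]] ((-0.004570364952087402, -0.031010717153549194), (0.34479278326034546, 0.22797149419784546), 89.99826049804688)
scene carrier rect ((266.0110778808594, 257.9925537109375), (48.92732620239258, 19.73651695251465), 55.885528564453125) 876.5
[ 0.49681827 -0.15935148  0.00493037] [-0.00460179 -0.00060436  0.00399487  0.00919268  0.02855887]
world rect ((0.49258777499198914, -0.1570640206336975), (0.06211141496896744, 0.15798863768577576), 80.32438659667969)
rib 58 [ 0.46759716 -0.15529838  0.02525578]
face 3294 [-0.5619257  -0.11783479  0.81875177] [0.62331918 0.17027251 0.10726853] slope deg 35.03996409037013 yaw(up dir) 11.843214872827135
face uv percentiles [[-0.1151886  -0.17042193]
 [ 0.10404527  0.15142961]] ((-0.00694042444229126, -0.017681211233139038), (0.22546398639678955, 0.3478509187698364), 0.19026590883731842)
top [0.05019768 0.05946723 0.0706353  0.07966332 0.08547604]
scene [0.05031776 0.0571573  0.0691664  0.07690933 0.08230402]
```

View pics/c2.png

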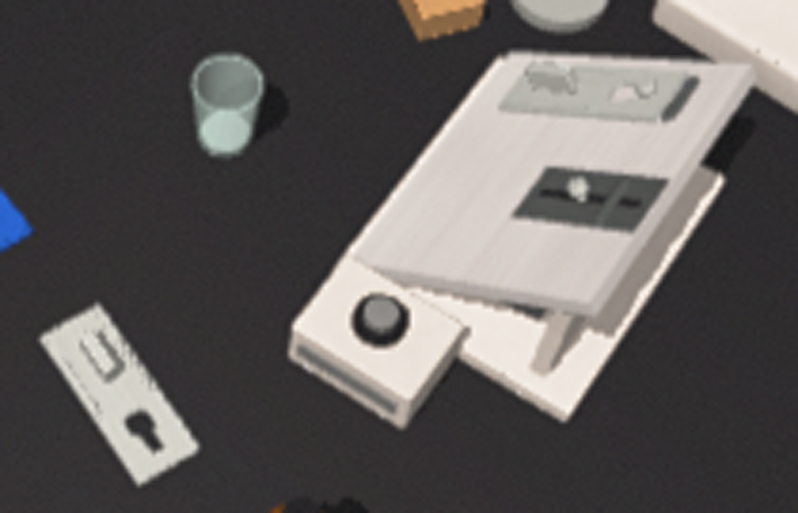

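The crop shows the carrier's keyhole at its far end, crop (145,425). The free stud's head is at crop (578,187), on the dark strip, with the catch bar up-slope at (617,200). Next I'll get a wrist look square onto the stud.

```bash
cat >> h.py <<'E'
yaw=np.radians(11.87); sl=np.radians(35)
def Rrail(): return R.from_euler('ZY',[yaw,-sl]).as_matrix()   # x up slope, z out
def tool_for(M,s=1):  # M: frame with z out of face; tool x=-z, tool y = s*y
    X=-M[:,2];Y=s*M[:,1];return np.stack([X,Y,np.cross(X,Y)],1)
def plan(pos,rotm,vmax=.045,n=None):
    s=monitor.sense(); p=np.array(s['tool_pos']); q=R.from_quat(s['eef_rot'])
    rv=(R.from_matrix(rotm)*q.inv()).as_rotvec(); d=np.array(pos)-p
    n=n or int(max(np.ceil(np.linalg.norm(d)/vmax),np.ceil(np.degrees(np.linalg.norm(rv))/7.5),1))
    print("total d",d.round(4),"rv deg",np.degrees(rv).round(2),"rows",n,"row",(d/n/.2).round(4),(np.degrees(rv)/n/8).round(4),"last t",s['time'])
E
python3 - <<'E'
from h import *
M=Rrail();print(M.round(3)); print(R.from_quat(monitor.sense()['eef_rot']).as_matrix().round(2))
S=[]
for n,uv in(("scene",(387.1,204.2)),):
    c=imaging.get_calibration(n);r=rot(c)@np.array([(uv[0]-c['cx'])/c['fx'],-(uv[1]-c['cy'])/c['fy'],-1]);e=np.array(c['eye'])
    for f in ([.6233,.1703,.1073],[.6136,.1823,.1065]):
        nn=M[:,2];t=((np.array(f)-e)@nn+.013)/(r@nn);print("head",(e+t*r).round(4), "foot",(e+t*r-.013*nn).round(4))
foot=e+t*r-.013*nn
for s in(1,-1):
    plan(foot+M[:,2]*.36-.05*M[:,0],tool_for(M,s))
c=imaging.get_calibration("wrist");s=monitor.sense();T=R.from_quat(s['eef_rot']).as_matrix()
print(c,"cam in tool",T.T@(c['eye']-s['tool_pos']),(T.T@rot(c)).round(2))
E
```

```text
[[ 0.802 -0.206 -0.561]
 [ 0.168  0.979 -0.118]
 [ 0.574  0.     0.819]]
[[-0.    0.44  0.9 ]
 [-0.    0.9  -0.44]
 [-1.   -0.   -0.  ]]
head [0.6538 0.1681 0.1437] foot [0.6611 0.1697 0.1331]
head [0.6551 0.1652 0.1483] foot [0.6624 0.1667 0.1377]
total d [ 1.424e-01 -4.438e-01  3.000e-04] rv deg [ -4.41 -35.38  37.09] rows 11 row [ 6.470e-02 -2.017e-01  1.000e-04] [-0.0501 -0.4021  0.4215] last t 0.1
total d [ 1.424e-01 -4.438e-01  3.000e-04] rv deg [  45.06   -5.88 -136.21] rows 20 row [ 3.560e-02 -1.109e-01  1.000e-04] [ 0.2816 -0.0367 -0.8513] last t 0.1
{'fx': 325.19226210127806, 'fy': 325.19226210127806, 'cx': 280.6011364709328, 'cy': 211.40987163957706, 'eye': array([0.20405333, 0.59580541, 0.37419326]), 'rotation': array([-0.13780303, -0.08465464,  0.52001625,  0.83870556])} cam in tool [ 0.0294206  -0.00031186 -0.08214474] [[-0.    0.32 -0.95]
 [ 1.    0.   -0.  ]
 [ 0.   -0.95 -0.32]]
```

play_rows:
  motion: [0.065,-0.2,0,-0.05,-0.4,0.42,1,0.065,-0.2,0,-0.05,-0.4,0.42,1,0.065,-0.2,0,-0.05,-0.4,0.42,1,0.065,-0.2,0,-0.05,-0.4,0.42,1,0.065,-0.2,0,-0.05,-0.4,0.42,1,0.065,-0.2,0,-0.05,-0.4,0.42,1,0.065,-0.2,0,-0.05,-0.4,0.42,1,0.065,-0.2,0,-0.05,-0.4,0.42,1,0.065,-0.2,0,-0.05,-0.4,0.42,1,0.065,-0.2,0,-0.05,-0.4,0.42,1,0.065,-0.2,0,-0.05,-0.4,0.42,1,0,0,0,0,0,0,1]
  force: 40

```text
time: 1.3
tool_pos: [0.4216, 0.1155, 0.4041]
eef_rot: [-0.045, 0.461, 0.088, 0.882]
force: [-0.2, 0.3, 0.5]
gripper_width: 1.002
```

play_rows:
  motion: [0,0,0,0,0,0,1,0,0,0,0,0,0,1,0,0,0,0,0,0,1]

```text
time: 1.6
tool_pos: [0.4206, 0.1211, 0.4046]
eef_rot: [-0.047, 0.461, 0.093, 0.881]
force: [0.2, -0.1, 0.8]
gripper_width: 1.0
```

```bash
python3 - <<'E'
from h import *
print(monitor.sense()['tool_pos'],monitor.sense()['joint_vel'].round(3))
p,d,P,c=cloud("wrist"); np.save("w1P.npy",P); cv2.imwrite("pics/w1raw.png",p)
np.save("w1c.npy",np.r_[c['eye'],rot(c).ravel()])
plan(np.array([.6611,.1697,.1331])+Rrail()[:,2]*.36-.05*Rrail()[:,0],tool_for(Rrail()))
cv2.imwrite("pics/w1.png",cv2.resize(p,None,fx=1.4,fy=1.4,interpolation=2))
E
```

```text
[0.42059261 0.12114519 0.40455376] [ 0.007 -0.001 -0.    -0.    -0.002 -0.004]
total d [-0.0017 -0.0024 -0.0053] rv deg [-0.08 -0.22 -0.08] rows 1 row [-0.0083 -0.0118 -0.0264] [-0.0104 -0.0271 -0.0102] last t 1.65
```

View pics/w1.png

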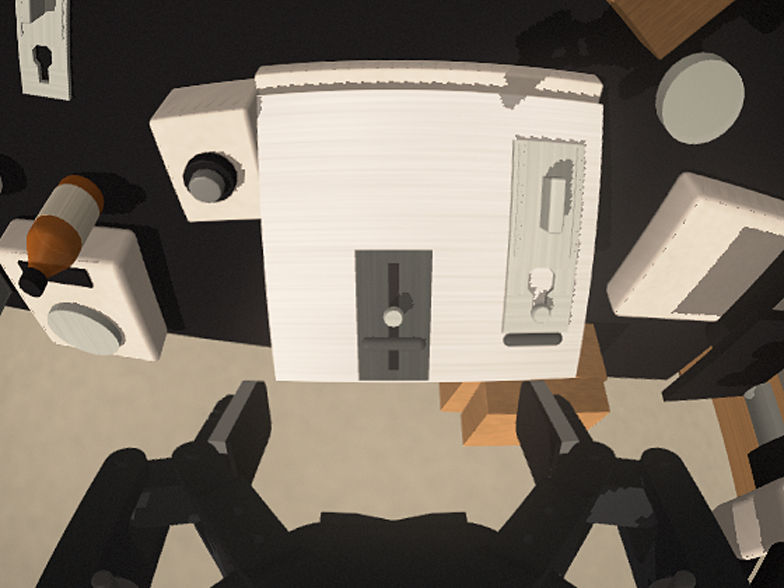

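The wrist view looks straight onto the face. The stud head is at (393,317) in the enlarged picture, the catch bar at (393,344), the strip spans rows 250–380, and the button is at (208,182).

```bash
python3 - <<'E'
from h import *
p=cv2.imread("pics/w1raw.png");P=np.load("w1P.npy");w=np.load("w1c.npy");e=w[:3];Rc=w[3:].reshape(3,3)
c=imaging.get_calibration("wrist")
def ray(u,v):
    x=(u-c['cx'])/c['fx'];y=(v-c['cy'])/c['fy'];r=np.hypot(x,y);k=np.sin(r)/max(r,1e-9)
    return Rc@np.array([x*k,-y*k,-np.cos(r)])
F=np.vstack([P[75:260,195:245].reshape(-1,3),P[80:170,260:350].reshape(-1,3)]);F=F[np.isfinite(F[:,0])]
for _ in range(3):
    cc=F.mean(0);n=np.linalg.svd(F-cc,full_matrices=False)[2][2];n*=np.sign(n[2]);r=abs((F-cc)@n);F=F[r<max(.002,2.5*r.std())] if _<2 else F
print("plane",n.round(4),cc.round(4),"std",((F-cc)@n).std(),"slope",np.degrees(np.arccos(n[2])),"yaw",np.degrees(np.arctan2(-n[1],-n[0])))
M=Rrail();n=M[:,2]
def onto(u,v,h):
    r=ray(u,v);t=((cc-e)@n+h)/(r@n);return e+t*r
g=cv2.cvtColor(p,cv2.COLOR_BGR2GRAY)
# strip
m=np.zeros_like(g);m[170:275,245:320]=(g<120)[170:275,245:320]*255
cs,_=cv2.findContours(m,0,2);k=max(cs,key=cv2.contourArea);print("strip",cv2.boundingRect(k),cv2.minAreaRect(k))
b=cv2.boxPoints(cv2.minAreaRect(k));W=np.array([onto(u,v,.001) for u,v in b]);sc=W.mean(0);print(((W-sc)@M).round(4),"centre",sc.round(4))
e1=W[np.argsort(W@M[:,0])];print("yaw strip",[np.degrees(np.arctan2(*( (e1[2:][np.argsort((e1[2:]@M[:,1]))][i]-e1[:2][np.argsort(e1[:2]@M[:,1])][i])[[1,0]]))).round(2) for i in(0,1)])
m=np.zeros_like(g);m[212:240,262:300]=(g>125)[212:240,262:300]*255
cs,_=cv2.findContours(m,0,2);k=max(cs,key=cv2.contourArea);print("stud",cv2.minEnclosingCircle(k),cv2.minAreaRect(k),cv2.contourArea(k))
(u,v),_=cv2.minEnclosingCircle(k)
H=onto(u,v,.013);f=H-.013*n;print("foot",f.round(4),"in rail",((f-sc)@M).round(4))
print("depth head",np.nanmedian(P[int(v)-2:int(v)+3,int(u)-2:int(u)+3].reshape(-1,3),0),((np.nanmedian(P[int(v)-2:int(v)+3,int(u)-2:int(u)+3].reshape(-1,3),0)-cc)@n))
kb=onto(280.7,244.5,.004);print("catch minus foot",((kb-f)@M).round(4))
# button: grey disc
D=P[105:160,110:180];pp=P[100:160,105:185]
(bu,bv)=(205/1.4,184/1.4);Q=P[int(bv)-3:int(bv)+4,int(bu)-3:int(bu)+4].reshape(-1,3);print("button",np.nanmedian(Q,0))
o=sc; Md=R.from_euler('z',yaw).as_matrix();print("button rel rail origin in dryer axes",((np.nanmedian(Q,0)-f)@Md).round(4))
E
```

```text
plane [-0.5612 -0.1179  0.8192] [0.5965 0.1352 0.0859] std 0.000723740680112047 slope 34.99052709935835 yaw 11.869708231049998
strip (254, 179, 55, 93) ((281.0, 224.99996948242188), (53.99999237060547, 91.99998474121094), -0.0)
[[ 0.0542 -0.0313 -0.    ]
 [-0.0543 -0.0282  0.    ]
 [-0.0542  0.0282 -0.    ]
 [ 0.0544  0.0313 -0.    ]] centre [0.6607 0.1727 0.1365]
yaw strip [np.float64(9.82), np.float64(13.84)]
stud ((280.276123046875, 226.08209228515625), 6.992159366607666) ((280.5, 227.5), (11.0, 13.0), 90.0) 114.0
foot [0.6563 0.1709 0.132 ] in rail [-0.0063 -0.0008 -0.001 ]
depth head [0.64727265 0.16872594 0.1435876 ] 0.014815132328500373
catch minus foot [0.0253 0.0005 0.004 ]
button [0.59841829 0.01508961 0.07813685]
button rel rail origin in dryer axes [-0.0887 -0.1406 -0.0539]
```

Stud foot ≈ (0.656, 0.171, 0.132), plane and slope agree with the given geometry. Now to above the carrier.

```bash
python3 - <<'E'
from h import *
plan([.463,-.153,.33],tool_for(R.from_euler('z',-9.6,degrees=True).as_matrix()))
E
```

```text
total d [ 0.0424 -0.2742 -0.0746] rv deg [ -0.84  34.99 -20.84] rows 7 row [ 0.0303 -0.1958 -0.0533] [-0.015   0.6249 -0.3722] last t 1.65
```

play_rows:
  motion: [0.03,-0.195,-0.053,-0.015,0.625,-0.372,1,0.03,-0.195,-0.053,-0.015,0.625,-0.372,1,0.03,-0.195,-0.053,-0.015,0.625,-0.372,1,0.03,-0.195,-0.053,-0.015,0.625,-0.372,1,0.03,-0.195,-0.053,-0.015,0.625,-0.372,1,0.03,-0.195,-0.053,-0.015,0.625,-0.372,1,0.03,-0.195,-0.053,-0.015,0.625,-0.372,1,0,0,0,0,0,0,1,0,0,0,0,0,0,1,0,0,0,0,0,0,1,0,0,0,0,0,0,1]

```text
time: 2.75
tool_pos: [0.463, -0.1518, 0.3311]
eef_rot: [0.058, 0.704, -0.06, 0.705]
force: [-0.1, 0.2, -0.3]
gripper_width: 1.002
```

```bash
python3 - <<'E'
from h import *
print(monitor.sense()['tool_pos'],monitor.sense()['joint_vel'].round(3))
p,d,P,c=cloud("wrist"); np.save("w2P.npy",P); cv2.imwrite("pics/w2raw.png",p)
np.save("w2c.npy",np.r_[c['eye'],rot(c).ravel()])
g=cv2.cvtColor(p,cv2.COLOR_BGR2GRAY)
Q=P.copy();ok=np.isfinite(P[...,0])&(abs(P[...,0]-.49)<.1)&(abs(P[...,1]+.157)<.05)&(P[...,2]>-.02)&(P[...,2]<.04)&(g>90)
Z=P[ok];print(ok.sum(),np.percentile(Z[:,2],[2,50,98]))
pl=ok&(abs(P[...,2]-np.median(Z[:,2]))<.004)
print("plate",cv2.minAreaRect(np.float32(P[pl][:,:2])))
rb=ok&(P[...,2]>np.median(Z[:,2])+.015);print("rib",rb.sum(),cv2.minAreaRect(np.float32(P[rb][:,:2])),P[rb].mean(0))
cv2.imwrite("pics/w2.png",cv2.resize(p,None,fx=1.4,fy=1.4,interpolation=2))
E
```

```text
[ 0.46300222 -0.15183396  0.33111368] [-0.005 -0.003  0.    -0.002  0.002 -0.   ]
7837 [0.00405164 0.00647877 0.02865945]
plate ((0.495762437582016, -0.15931633114814758), (0.05688240006566048, 0.1529148817062378), 80.3239974975586)
rib 598 ((0.4642312228679657, -0.15377101302146912), (0.011611038818955421, 0.03906331583857536), 80.1452407836914) [ 0.4631157  -0.15370553  0.02805628]
```

View pics/w2.png

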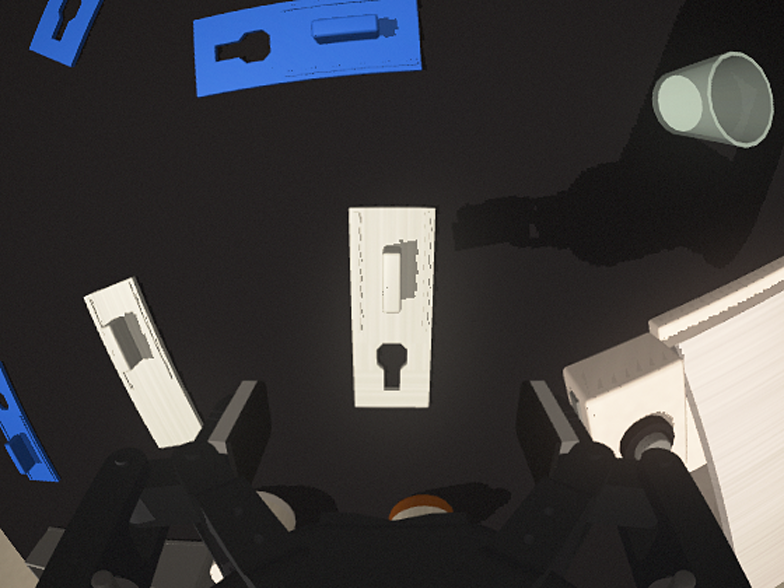

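The carrier is centred in the wrist view, with its rib at (392,280) and keyhole at (392,365), and its size and yaw fit. Grasping.

play_rows:
  motion: [0.001,-0.002,-0.18,0,0,-0.005,1,0.001,-0.002,-0.18,0,0,-0.005,1,0.001,-0.002,-0.18,0,0,-0.005,1,0.001,-0.002,-0.18,0,0,-0.005,1,0.001,0,-0.025,0,0,0,0,0,0,0,0,0,0,-1,0,0,0,0,0,0,-1,0,0,0,0,0,0,-1,0,0,0,0,0,0,-1,0,0,0,0,0,0,-1,0,0,0,0,0,0,-1]
  force: 60

```text
time: 3.9
tool_pos: [0.465, -0.1553, 0.1837]
eef_rot: [0.06, 0.703, -0.062, 0.706]
force: [-1.3, 0.2, 6.3]
gripper_width: 0.127
```

play_rows:
  motion: [0,0,0,0,0,0,-1,0,0,0,0,0,0,-1,0,0,0,0,0,0,-1,0,0,0,0,0,0,-1]

```text
time: 4.3
tool_pos: [0.465, -0.1553, 0.1837]
eef_rot: [0.06, 0.703, -0.062, 0.706]
force: [-1.0, 0.6, 5.7]
gripper_width: 0.118
```

play_rows:
  motion: [0,0,0.1,0,0,0,-1,0,0,0.2,0,0,0,-1,0,0,0.2,0,0,0,-1,0,0,0.2,0,0,0,-1,0,0,0.2,0,0,0,-1,0,0,0.1,0,0,0,-1,0,0,0,0,0,0,-1,0,0,0,0,0,0,-1,0,0,0,0,0,0,-1]

```text
time: 5.2
tool_pos: [0.4633, -0.1545, 0.3788]
eef_rot: [0.061, 0.706, -0.061, 0.703]
force: [-0.1, -0.5, -1.5]
gripper_width: 0.124
```

```bash
python3 - <<'E'
from h import *
s=monitor.sense();print(s['tool_pos'],s['force'],s['gripper_width'])
p,d,P,c=cloud("wrist"); np.save("w3P.npy",P); cv2.imwrite("pics/w3raw.png",p)
cv2.imwrite("pics/w3.png",cv2.resize(p,None,fx=1.4,fy=1.4,interpolation=2))
T=R.from_quat(s['eef_rot']).as_matrix();L=(P-s['tool_pos'])@T
g=cv2.cvtColor(p,cv2.COLOR_BGR2GRAY)
ok=np.isfinite(L[...,0])&(g>80)&(abs(L[...,0]-.177)<.012)&(abs(L[...,1])<.04)&(abs(L[...,2])<.12)
Z=L[ok];print(ok.sum(),Z[:,0].mean(),np.percentile(Z,[0.5,50,99.5],axis=0).round(4));print(cv2.minAreaRect(np.float32(Z[:,1:])))
A=np.c_[Z[:,1:],np.ones(len(Z))];print("tilt",np.linalg.lstsq(A,Z[:,0],rcond=None)[0])
E
```

```text
[ 0.46329195 -0.15450711  0.3788182 ] [-0.10114553 -0.53714685 -1.5359788 ] 0.12359791572486817
10334 0.17700319898865868 [[ 0.1661 -0.0281 -0.0461]
 [ 0.1772 -0.0006 -0.0246]
 [ 0.1818  0.0274  0.0714]]
((-0.00025460682809352875, 0.015771731734275818), (0.05649431049823761, 0.12419780343770981), 0.034916456788778305)
tilt [-0.00193347  0.00580301  0.17711762]
```

View pics/w3.png

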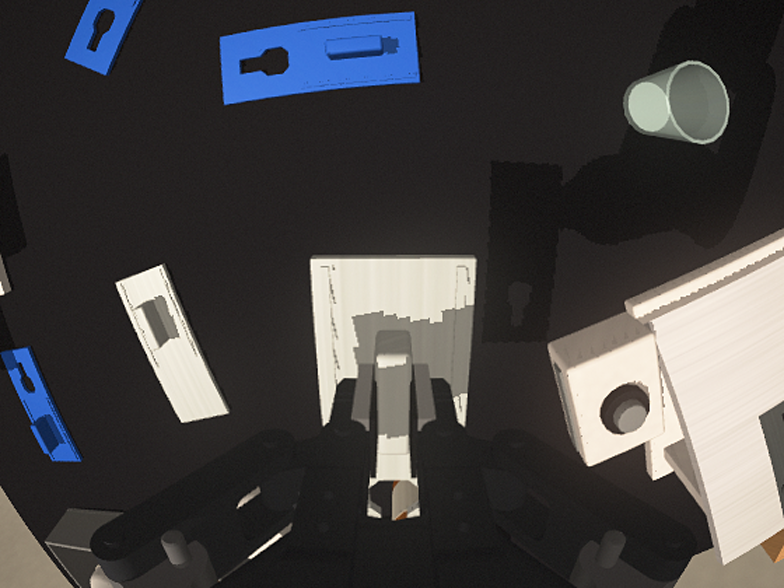

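Held straight: tail edge 46 mm behind the grip, so the carrier centre is 29 mm ahead of the tool axis. Moving to above the stud.

```bash
cat >> h.py <<'E'
foot=np.array([.6566,.1711,.1322])
def at(x,z,y=0.): return foot+Rrail()@np.array([x,y,z+.183])   # x: TCP along slope rel stud; z underside height
def where():
    s=monitor.sense();v=Rrail().T@(s['tool_pos']-foot);T=R.from_quat(s['eef_rot']).as_matrix()
    print("t",s['time'],"rail tcp",v.round(4),"under z",(v[2]-.183).round(4),"hole-stud x",(v[0]+.0615).round(4),"F rail",(Rrail().T@s['force']).round(2),"M",s['ft_torque'].round(2),"tilt err deg",np.degrees((R.from_matrix(T@tool_for(Rrail()).T)).as_rotvec()).round(2),"w",s['gripper_width'])
E
python3 - <<'E'
from h import *
plan(at(-.0615,.07),tool_for(Rrail()))
print("per mm: x",(Rrail()[:,0]/200).round(5),"z",(Rrail()[:,2]/200).round(5))
E
```

```text
total d [ 0.002   0.2854 -0.0746] rv deg [  0.64 -35.42  21.06] rows 7 row [ 0.0014  0.2039 -0.0533] [ 0.0114 -0.6326  0.3761] last t 5.25
per mm: x [0.00401 0.00084 0.00287] z [-0.00281 -0.00059  0.0041 ]
```

play_rows:
  motion: [0.001,0.159,-0.041,0.009,-0.492,0.2925,-1,0.001,0.159,-0.041,0.009,-0.492,0.2925,-1,0.001,0.159,-0.041,0.009,-0.492,0.2925,-1,0.001,0.159,-0.041,0.009,-0.492,0.2925,-1,0.001,0.159,-0.041,0.009,-0.492,0.2925,-1,0.001,0.159,-0.041,0.009,-0.492,0.2925,-1,0.001,0.159,-0.041,0.009,-0.492,0.2925,-1,0.001,0.159,-0.041,0.009,-0.492,0.2925,-1,0.001,0.159,-0.041,0.009,-0.492,0.2925,-1,0,0,0,0,0,0,-1,0,0,0,0,0,0,-1,0,0,0,0,0,0,-1]

```text
time: 6.45
tool_pos: [0.4656, 0.1309, 0.307]
eef_rot: [-0.048, 0.458, 0.091, 0.883]
force: [0.7, 1.2, -2.1]
gripper_width: 0.12
```

```bash
python3 - <<'E'
from h import *
where();plan(at(-.0615,.02),tool_for(Rrail()),vmax=.015)
E
```

```text
t 6.45 rail tcp [-5.960e-02 -1.000e-04  2.551e-01] under z 0.0721 hole-stud x 0.0019 F rail [-0.46  1.06 -2.23] M [-0.14  0.53 -0.04] tilt err deg [-0.03 -0.15 -0.08] w 0.12046914413765915
total d [ 0.0277  0.0059 -0.0438] rv deg [0.03 0.15 0.08] rows 4 row [ 0.0347  0.0074 -0.0547] [0.0009 0.0045 0.0026] last t 6.45
```

play_rows:
  motion: [0.035,0.0075,-0.055,0,0,0,-1,0.035,0.0075,-0.055,0,0,0,-1,0.035,0.0075,-0.055,0,0.01,0,-1,0.035,0.0075,-0.055,0,0.01,0,-1,0,0,0,0,0,0,-1,0,0,0,0,0,0,-1,0,0,0,0,0,0,-1]

```text
time: 7.15
tool_pos: [0.4939, 0.1369, 0.2646]
eef_rot: [-0.047, 0.458, 0.091, 0.883]
force: [0.1, 0.3, -2.2]
gripper_width: 0.125
```

```bash
python3 - <<'E'
from h import *
where();plan(at(-.0615,.008),tool_for(Rrail()),vmax=.004)
p,_=imaging.grab_frame("scene");cv2.imwrite("pics/s2.png",cv2.resize(p[150:270,310:470],None,fx=4.8,fy=4.8,interpolation=2))
E
```

```text
t 7.15 rail tcp [-0.0602  0.      0.2038] under z 0.0208 hole-stud x 0.0013 F rail [-1.08  0.3  -1.9 ] M [-0.13  0.49  0.01] tilt err deg [ 0.01 -0.17 -0.09] w 0.12467668000896072
total d [ 0.0062  0.0013 -0.0112] rv deg [-0.01  0.17  0.09] rows 4 row [ 0.0077  0.0016 -0.014 ] [-0.0002  0.0053  0.0027] last t 7.15
```

View pics/s2.png

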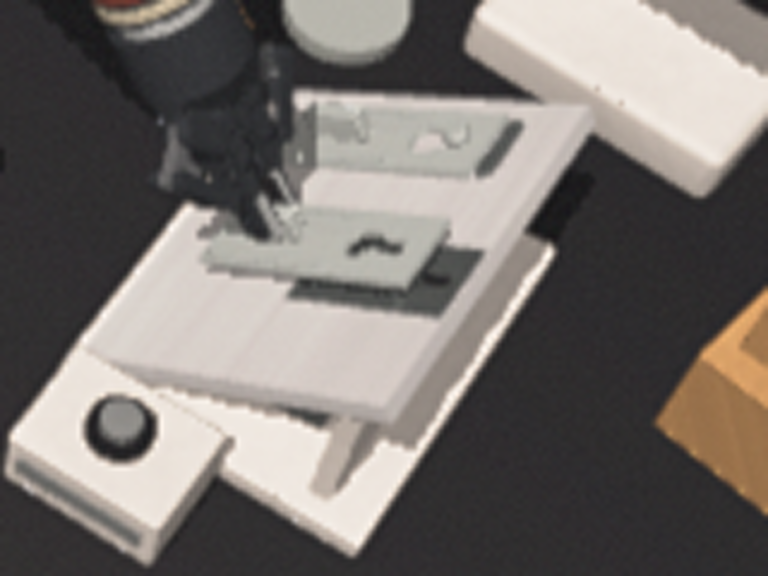

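The picture shows the held carrier parallel to the face, with the keyhole at (375,243) over the strip and the stud head just visible in it. Descending gently.

play_rows:
  motion: [0.0077,0.0016,-0.014,0,0.005,0.003,-1,0.0077,0.0016,-0.014,0,0.005,0.003,-1,0.0077,0.0016,-0.014,0,0.005,0.003,-1,0.0077,0.0016,-0.014,0,0.005,0.003,-1,0,0,0,0,0,0,-1,0,0,0,0,0,0,-1]

```text
time: 7.8
tool_pos: [0.4999, 0.1387, 0.2522]
eef_rot: [-0.048, 0.46, 0.092, 0.882]
force: [-0.8, -0.1, -1.0]
gripper_width: 0.121
```

```bash
python3 - <<'E'
from h import *
where();plan(at(-.0615,.001),tool_for(Rrail()),vmax=.002)
E
```

```text
t 7.8 rail tcp [-0.0623  0.0005  0.1901] under z 0.0071 hole-stud x -0.0008 F rail [-1.25  0.07 -0.32] M [-0.11  0.55  0.  ] tilt err deg [-0.01  0.09  0.06] w 0.12067446768438658
total d [ 0.0042  0.0003 -0.0046] rv deg [ 0.01 -0.09 -0.06] rows 4 row [ 0.0052  0.0004 -0.0057] [ 0.0002 -0.0029 -0.002 ] last t 7.8
```

Underside at 7 mm with no contact, so the head is in the hole. Pressing the catch down.

play_rows:
  motion: [0.005,0.0005,-0.0065,0,-0.003,-0.002,-1,0.005,0.0005,-0.0065,0,-0.003,-0.002,-1,0.005,0.0005,-0.0065,0,-0.003,-0.002,-1,0.005,0.0005,-0.0065,0,-0.003,-0.002,-1,0,0,0,0,0,0,-1,0,0,0,0,0,0,-1,0,0,0,0,0,0,-1]

```text
time: 8.5
tool_pos: [0.5039, 0.1391, 0.2474]
eef_rot: [-0.048, 0.459, 0.092, 0.882]
force: [-2.4, 0.8, -1.2]
gripper_width: 0.123
```

```bash
python3 - <<'E'
from h import *
where();plan(at(-.0615,.0),tool_for(Rrail()),vmax=.002)
E
```

```text
t 8.5 rail tcp [-6.170e-02  1.000e-04  1.839e-01] under z 0.0009 hole-stud x -0.0002 F rail [-2.47  1.31  0.24] M [0.01 0.44 0.22] tilt err deg [ 0.   -0.05  0.  ] w 0.122544779039523
total d [ 0.0007  0.     -0.0006] rv deg [-0.    0.05 -0.  ] rows 1 row [ 0.0036  0.     -0.0031] [-0.0001  0.0059 -0.0005] last t 8.5
```

play_rows:
  motion: [0.0028,0.0006,-0.0041,0,0,0,-1,0.0028,0.0006,-0.0041,0,0,0,-1,0,0,0,0,0,0,-1,0,0,0,0,0,0,-1]

```text
time: 8.9
tool_pos: [0.5048, 0.1393, 0.2465]
eef_rot: [-0.048, 0.459, 0.092, 0.882]
force: [-13.7, -3.4, 9.4]
gripper_width: 0.125
```

```bash
python3 - <<'E'
from h import *
where()
E
```

```text
t 8.9 rail tcp [-6.150e-02  1.000e-04  1.826e-01] under z -0.0004 hole-stud x 0.0 F rail [-6.18 -0.52 15.77] M [-0.23  1.09  0.13] tilt err deg [-0.02  0.01  0.02] w 0.12473550277461712
```

Flush on the face (about 16 N). I'll ease off 0.4 mm and slide down the slope.

play_rows:
  motion: [-0.0011,-0.0002,0.0016,0,0,0,-1,-0.012,-0.0025,-0.0086,0,0,0,-1,-0.012,-0.0025,-0.0086,0,0,0,-1,-0.012,-0.0025,-0.0086,0,0,0,-1,-0.012,-0.0025,-0.0086,0,0,0,-1,0,0,0,0,0,0,-1,0,0,0,0,0,0,-1]

```text
time: 9.6
tool_pos: [0.4955, 0.1372, 0.2399]
eef_rot: [-0.048, 0.458, 0.092, 0.883]
force: [-2.5, -1.0, 6.2]
gripper_width: 0.121
```

```bash
python3 - <<'E'
from h import *
where()
E
```

```text
t 9.6 rail tcp [-0.0731 -0.      0.1827] under z -0.0003 hole-stud x -0.0116 F rail [ 1.36 -0.47  6.59] M [-0.05  0.01 -0.05] tilt err deg [ 0.   -0.14 -0.02] w 0.12105361823903275
```

Sliding freely, with the head over the slot. Next 9 mm, then feel for the stop.

play_rows:
  motion: [-0.012,-0.0025,-0.0086,0,0,0,-1,-0.012,-0.0025,-0.0086,0,0,0,-1,-0.012,-0.0025,-0.0086,0,0,0,-1,0,0,0,0,0,0,-1,0,0,0,0,0,0,-1]

```text
time: 10.1
tool_pos: [0.488, 0.1357, 0.2345]
eef_rot: [-0.048, 0.459, 0.092, 0.883]
force: [-5.7, -2.2, 8.4]
gripper_width: 0.124
```

```bash
python3 - <<'E'
from h import *
where()
E
```

```text
t 10.1 rail tcp [-0.0825  0.      0.1826] under z -0.0004 hole-stud x -0.021 F rail [-0.15 -0.99 10.39] M [-0.09  0.19 -0.08] tilt err deg [-0.01 -0.07 -0.01] w 0.12433679551603363
```

play_rows:
  motion: [-0.004,-0.0008,-0.0029,0,0,0,-1,-0.004,-0.0008,-0.0029,0,0,0,-1,0,0,0,0,0,0,-1,0,0,0,0,0,0,-1]

```text
time: 10.5
tool_pos: [0.4867, 0.1354, 0.2335]
eef_rot: [-0.048, 0.458, 0.092, 0.883]
force: [-1.9, -0.4, 5.9]
gripper_width: 0.123
```

```bash
python3 - <<'E'
from h import *
where()
E
```

```text
t 10.5 rail tcp [-0.0841  0.      0.1826] under z -0.0004 hole-stud x -0.0226 F rail [1.81 0.03 5.97] M [-0.03  0.07 -0.05] tilt err deg [ 0.   -0.13 -0.01] w 0.12303493237223212
```

play_rows:
  motion: [-0.004,-0.0008,-0.0029,0,0,0,-1,0,0,0,0,0,0,-1,-0.004,-0.0008,-0.0029,0,0,0,-1,0,0,0,0,0,0,-1,0,0,0,0,0,0,-1]

```text
time: 11.0
tool_pos: [0.4852, 0.1351, 0.2325]
eef_rot: [-0.048, 0.458, 0.092, 0.883]
force: [-2.1, 0.3, 5.7]
gripper_width: 0.124
```

```bash
python3 - <<'E'
from h import *
where()
E
```

```text
t 11.0 rail tcp [-0.0859  0.      0.1826] under z -0.0004 hole-stud x -0.0244 F rail [1.66 0.69 5.81] M [ 0.06 -0.08  0.04] tilt err deg [ 0.01 -0.17 -0.02] w 0.12398411428092528
```

play_rows:
  motion: [-0.004,-0.0008,-0.0029,0,0,0,-1,0,0,0,0,0,0,-1,0,0,0,0,0,0,-1]

```text
time: 11.3
tool_pos: [0.4847, 0.135, 0.2321]
eef_rot: [-0.048, 0.458, 0.092, 0.883]
force: [1.6, 0.3, 6.3]
gripper_width: 0.12
```

```bash
python3 - <<'E'
from h import *
where()
E
```

```text
t 11.3 rail tcp [-0.0866 -0.      0.1826] under z -0.0004 hole-stud x -0.0251 F rail [ 4.93 -0.02  4.24] M [ 0.08 -0.42 -0.04] tilt err deg [ 0.02 -0.21 -0.03] w 0.12013721156169999
```

play_rows:
  motion: [-0.004,-0.0008,-0.0029,0,0,0,-1,0,0,0,0,0,0,-1,0,0,0,0,0,0,-1]

```text
time: 11.6
tool_pos: [0.4843, 0.1349, 0.2319]
eef_rot: [-0.048, 0.457, 0.091, 0.884]
force: [5.9, 1.7, 3.4]
gripper_width: 0.12
```

```bash
python3 - <<'E'
from h import *
where()
E
```

```text
t 11.6 rail tcp [-0.0871 -0.      0.1826] under z -0.0004 hole-stud x -0.0256 F rail [ 6.98  0.49 -0.76] M [ 0.18 -0.8   0.04] tilt err deg [ 0.04 -0.32 -0.03] w 0.11970337976381465
```

Stop felt (the up-slope force rises to 7 N and motion stalls at about 25 mm). Letting go, backing out square to the face.

play_rows:
  motion: [0,0,0,0,0,0,-0.6,0,0,0,0,0,0,-0.3,0,0,0,0,0,0,0,0,0,0,0,0,0,0,0,0,0,0,0,0,0.2,-0.056,-0.012,0.082,0,0,0,0.2,-0.112,-0.024,0.164,0,0,0,0.2,-0.112,-0.024,0.164,0,0,0,0.2,-0.056,-0.012,0.082,0,0,0,0.2,0,0,0,0,0,0,0.2,0,0,0,0,0,0,0.2]

```text
time: 12.7
tool_pos: [0.4159, 0.1204, 0.3286]
eef_rot: [-0.048, 0.459, 0.092, 0.882]
force: [-0.5, -0.2, -0.8]
gripper_width: 0.6
```

```bash
python3 - <<'E'
from h import *
where()
s=monitor.sense()
p,d,P,c=cloud("wrist");cv2.imwrite("pics/w4.png",cv2.resize(p[:,100:460],None,fx=1.9,fy=1.4,interpolation=2));np.save("w4P.npy",P)
M=Rrail();L=(P-foot)@M;g=cv2.cvtColor(p,cv2.COLOR_BGR2GRAY)
ok=(abs(L[...,1])<.04)&(L[...,2]>.003)&(L[...,2]<.009)&(L[...,0]>-.16)&(L[...,0]<.024)
Z=L[ok];print(ok.sum(),Z.mean(0),np.percentile(Z,[1,99],axis=0).round(4),cv2.minAreaRect(np.float32(Z[:,:2])))
for a in(-.12,-.09,-.04,.01):
    k=(abs(L[...,0]-a)<.006)&(abs(abs(L[...,1])-.02)<.005);print(a,np.nanmedian(L[k][:,2]).round(4),k.sum())
E
```

```text
t 12.7 rail tcp [-8.88e-02 -1.00e-04  3.02e-01] under z 0.119 hole-stud x -0.0273 F rail [-0.93 -0.11 -0.33] M [-0.07  0.25  0.01] tilt err deg [-0.   -0.05 -0.01] w 0.5998293251452308
8142 [-0.06545913 -0.00034392  0.00512109] [[-0.1301 -0.0279  0.0034]
 [ 0.0184  0.0273  0.0072]] ((-0.053539372980594635, -0.00037533417344093323), (0.15496698021888733, 0.056714873760938644), 0.2136027216911316)
-0.12 0.0054 333
-0.09 0.0057 425
-0.04 0.0052 252
0.01 0.0049 202
```

View pics/w4.png

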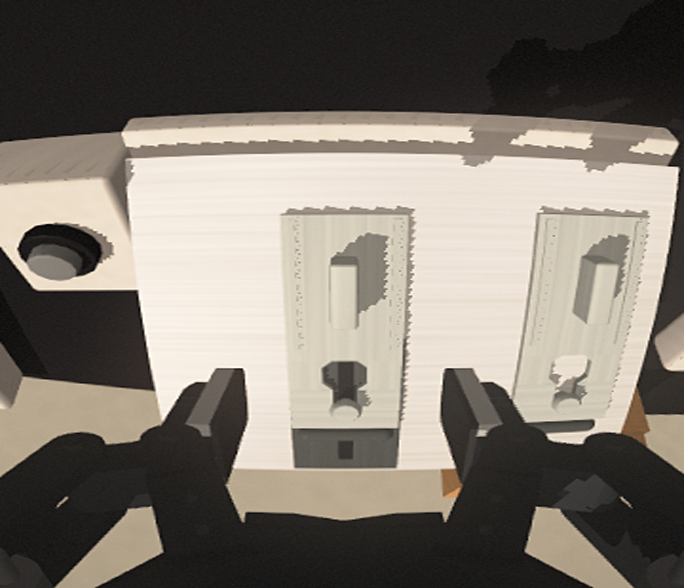

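The carrier lies flat and straight. The stud head is at the slot's end (345,409) with the bar directly behind the upper edge (345,434), matching the fixed carrier. I'll check the bar's height by depth against the earlier view, and measure the button.

```bash
python3 - <<'E'
from h import *
M=Rrail()
for f in("w1P.npy","w4P.npy"):
    P=np.load(f);L=(P-foot)@M
    print(f,[(round(a,3),np.nanpercentile(L[(abs(L[...,0]-a)<.001)&(abs(abs(L[...,1])-.014)<.008)][:,2],[50]).round(4)[0]) for a in np.arange(.014,.042,.002)])
for f in("w1","w4"):
    P=np.load(f+"P.npy");k=(np.hypot(P[...,0]-.6,P[...,1]-.015)<.04)&(P[...,2]>.045)&(P[...,2]<.1)
    Q=P[k];t=np.percentile(Q[:,2],[50,80,95]);T=Q[Q[:,2]>t[2]-.004];print(f,t.round(4),len(T),cv2.minEnclosingCircle(np.float32(T[:,:2])),np.median(T,0).round(4))
P=np.load("topP.npy");k=(np.hypot(P[...,0]-.6,P[...,1]-.015)<.04)&(P[...,2]>.07);print("top",np.median(P[k],0))
Md=R.from_euler('z',yaw).as_matrix()
plan([.597,.016,.4],tool_for(Md))
E
```

```text
w1P.npy [(np.float64(0.014), np.float64(0.0008)), (np.float64(0.016), np.float64(0.0002)), (np.float64(0.018), np.float64(0.0009)), (np.float64(0.02), np.float64(0.0008)), (np.float64(0.022), np.float64(0.0018)), (np.float64(0.024), np.float64(0.0039)), (np.float64(0.026), np.float64(0.005)), (np.float64(0.028), np.float64(0.005)), (np.float64(0.03), np.float64(0.0044)), (np.float64(0.032), np.float64(0.0026)), (np.float64(0.034), np.float64(0.0007)), (np.float64(0.036), np.float64(0.0009)), (np.float64(0.038), np.float64(0.0004)), (np.float64(0.04), np.float64(0.0007)), (np.float64(0.042), np.float64(0.0007))]
w4P.npy [(np.float64(0.014), np.float64(0.005)), (np.float64(0.016), np.float64(0.005)), (np.float64(0.018), np.float64(0.0048)), (np.float64(0.02), np.float64(0.0033)), (np.float64(0.022), np.float64(0.0023)), (np.float64(0.024), np.float64(0.0042)), (np.float64(0.026), np.float64(0.0049)), (np.float64(0.028), np.float64(0.0047)), (np.float64(0.03), np.float64(0.0038)), (np.float64(0.032), np.float64(0.0028)), (np.float64(0.034), np.float64(0.0009)), (np.float64(0.036), np.float64(0.0006)), (np.float64(0.038), np.float64(0.0009)), (np.float64(0.04), np.float64(0.0007)), (np.float64(0.042), np.float64(0.0007))]
w1 [0.0568 0.0686 0.0781] 400 ((0.6048591136932373, 0.013929509557783604), 0.014344288967549801) [0.603  0.0151 0.0779]
w4 [0.0567 0.0685 0.0781] 444 ((0.6049555540084839, 0.01400294341146946), 0.014209357090294361) [0.6024 0.015  0.0779]
top [0.60027133 0.01256216 0.07636615]
total d [ 0.1811 -0.1044  0.0725] rv deg [-7.180e+00  3.417e+01  1.000e-02] rows 5 row [ 0.1811 -0.1044  0.0725] [-1.796e-01  8.543e-01  2.000e-04] last t 12.75
```

The bar stands 5 mm proud, as before, right behind the edge, so the carrier is home. Going over the button with shut fingers.

play_rows:
  motion: [0.12,-0.068,0.05,-0.112,0.534,0,-1,0.12,-0.068,0.05,-0.112,0.534,0,-1,0.12,-0.067,0,-0.112,0.534,0,-1,0.12,-0.067,0,-0.112,0.534,0,-1,0.12,-0.067,0,-0.112,0.534,0,-1,0.12,-0.067,0,-0.112,0.534,0,-1,0.12,-0.067,0,-0.112,0.534,0,-1,0.105,-0.061,-0.08,-0.112,0.534,0,-1,0,0,0,0,0,0,-1,0,0,0,0,0,0,-1,0,0,0,0,0,0,-1]

```text
time: 13.85
tool_pos: [0.6046, 0.0144, 0.3318]
eef_rot: [-0.073, 0.703, 0.074, 0.704]
force: [1.0, 0.1, -0.9]
gripper_width: 0.003
```

```bash
python3 - <<'E'
from h import *
s=monitor.sense();print(s['force'],s['gripper_width'],s['tool_pos'])
plan([.6045,.014,.259],tool_for(R.from_euler('z',yaw).as_matrix()))
E
```

```text
[ 1.04176234  0.09690146 -0.85047974] 0.0026439700655705063 [0.60456789 0.0143945  0.33177715]
total d [-0.0001 -0.0004 -0.0728] rv deg [-0.06  0.03 -0.02] rows 2 row [-0.0002 -0.001  -0.1819] [-0.0035  0.0022 -0.001 ] last t 13.85
```

play_rows:
  motion: [0,0,-0.18,0,0,0,-1,0,-0.001,-0.16,0,0,0,-1,0,0,-0.04,0,0,0,-1,0,0,-0.02,0,0,0,-1,0,0,-0.01,0,0,0,-1,0,0,-0.01,0,0,0,-1,0,0,0,0,0,0,-1]

```text
time: 14.55
tool_pos: [0.6056, 0.0138, 0.2505]
eef_rot: [-0.073, 0.702, 0.073, 0.705]
force: [1.0, -0.3, 1.1]
gripper_width: 0.0
```

play_rows:
  motion: [0,0,-0.005,0,0,0,-1,0,0,0,0,0,0,-1,0,0,0,0,0,0,-1]

```text
time: 14.85
tool_pos: [0.6055, 0.0138, 0.2489]
eef_rot: [-0.073, 0.702, 0.073, 0.705]
force: [1.8, 0.0, 1.9]
gripper_width: -0.002
```

play_rows:
  motion: [0,0,-0.01,0,0,0,-1,0,0,-0.005,0,0,0,-1,0,0,0,0,0,0,-1,0,0,0,0,0,0,-1]

```text
time: 15.25
tool_pos: [0.6054, 0.0138, 0.2455]
eef_rot: [-0.073, 0.702, 0.073, 0.705]
force: [2.7, 0.9, 3.8]
gripper_width: -0.001
```

play_rows:
  motion: [0,0,-0.005,0,0,0,-1,0,0,0,0,0,0,-1,0,0,0,0,0,0,-1]

```text
time: 15.55
tool_pos: [0.6054, 0.0138, 0.2445]
eef_rot: [-0.073, 0.702, 0.073, 0.705]
force: [3.9, 0.8, 4.4]
gripper_width: 0.004
```

play_rows:
  motion: [0,0,-0.005,0,0,0,-1,0,0,0,0,0,0,-1,0,0,0,0,0,0,-1]

```text
time: 15.85
tool_pos: [0.6055, 0.0138, 0.2444]
eef_rot: [-0.073, 0.702, 0.073, 0.705]
force: [1.3, -0.1, 9.9]
gripper_width: -0.003
```

Hard stop reached at z = 0.2444 (force jumps to about 10 N), so the button is fully down. Releasing and retreating up.

play_rows:
  motion: [0,0,0.03,0,0,0,-1,0,0,0.1,0,0,0,-1,0,0,0.2,0,0,0,-1,0,0,0.2,0,0,0,-1,-0.1,0,0.2,0,0,0,-1,-0.15,0,0.1,0,0,0,-1,-0.15,0,0,0,0,0,-1,0,0,0,0,0,0,-1,0,0,0,0,0,0,-1,0,0,0,0,0,0,-1]

```text
time: 16.85
tool_pos: [0.5252, 0.0138, 0.4075]
eef_rot: [-0.073, 0.704, 0.073, 0.703]
force: [0.5, -0.2, 0.3]
gripper_width: 0.004
```

```bash
python3 - <<'E'
from h import *
p,d,P,c=cloud("wrist");M=Rrail();L=(P-foot)@M
print(monitor.sense()['force'],monitor.sense()['tool_pos'])
cv2.imwrite("pics/w5.png",cv2.resize(p,None,fx=1.4,fy=1.4,interpolation=2))
ok=(abs(L[...,1])<.04)&(L[...,2]>.003)&(L[...,2]<.009)&(L[...,0]>-.16)&(L[...,0]<.024);Z=L[ok]
if len(Z): print(len(Z),np.percentile(Z,[1,99],axis=0).round(4))
k=(np.hypot(P[...,0]-.605,P[...,1]-.014)<.012)&(P[...,2]>.05)&(P[...,2]<.1);print("button z",np.percentile(P[k][:,2],[50,95]) if k.any() else None)
p=imaging.grab_frame("scene")[0];cv2.imwrite("pics/s5.png",cv2.resize(p[140:340,190:470],None,fx=2.8,fy=2.8,interpolation=2))
E
```

```text
[-0.14566585 -0.25285757 -0.71652995] [0.52539452 0.01375419 0.40764999]
3842 [[-0.1296 -0.0283  0.0033]
 [-0.0145  0.0273  0.0075]]
button z [0.078199   0.07931873]
```

View pics/s5.png

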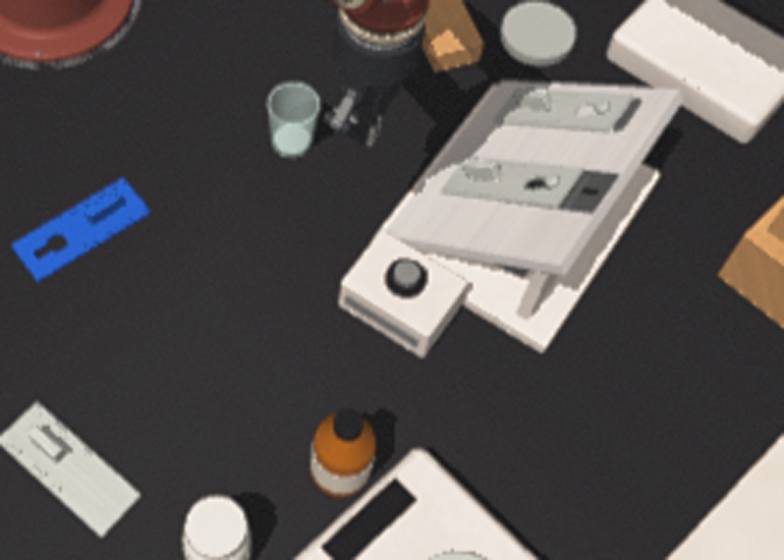

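The carrier hangs at (520,183) with the stud in its slot, the button at (407,277) is up (z 0.078), and the other things stand where they were.

```bash
python3 -c "
from h import *
print(robot.close_job())"
```

```text
the job is handed in; nothing more can be done
None
```

The keyhole carrier hangs home on the free stud, the start button was pressed to its stop and released, and the job is handed in at about 17 s of the 67 s. `close_job` gives no verdict, so what follows is from my own checks.

**Hanging:** I passed the keyhole over the stud's head and pressed the catch flush; the highest force I read was about 16 N. I then slid the carrier about 25 mm down the slope until the stop was felt at about 7 N, and let go.

**Carrier, checked by wrist depth after letting go:**
- The upper edge was 18.4 mm above the stud, where 19 mm is expected.
- The ribbed face's plate stood 5 mm off the dryer face along its whole length, so it lies flat.
- It was about 0.2° off straight.
- The catch bar stood 5 mm proud, right behind the edge.

**Button:** it met a hard stop about 6 mm below first contact, at about 10 N. Its top was back at z = 0.078 m afterwards.

**Last check before handing in:** the tail edge was unchanged at -0.130 m. The carrier's upper end was not covered by that wrist view, but the final scene picture shows it still on the stud. In that picture the bottle, jar, beaker, dish and plain plate looked unmoved. I did not measure them, and the slide box is only partly in the crop.

The scene and top cameras disagreed with each other by up to about 5 mm on the stud and face. I used the wrist camera's values, and the catch bar's position agreed with them.

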